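# Weigh the inner lid of a stoneware jar

## Robot

A 6-joint arm with a two-finger parallel gripper is mounted at the origin on the work surface. World frame = base frame: x ahead of the robot, y to its left, z up, the work surface at z = 0. Lengths are in m, angles in rad, forces in N, time in s.
With the tool pointing down it reaches from about 0.375 to 0.975 m from the base axis. Payload 3.8 kg.
Tool frame: the origin (TCP) lies on the centre line of the jaws, within the pads' length; the fingertips stand 17 mm ahead of it and the grasp point (between the pads) lies 2 mm behind it (bot.tip_extent is the distance from the TCP to the fingertips, in m); z points along the fingers, y is the line along which they close (so a half turn about z gives the same grasp; the last joint's range is limited). The gripper opens to 85 mm and grips with 20 to 120 N. Pads are 22 mm wide; open, the fingers measure 114 mm over their backs; the gripper's body (76 mm by 85 mm) begins 54 mm behind the grasp point. The pads swing forward as they close: fully open they stand 13 mm farther back than shut.
Start: joints at [1.193, 0.264, 1.604, -0, 1.274, -0.037], TCP at [0.226, 0.636, 0.248] pointing down, gripper open.
Joint ranges: [-2.63, 2.63], [-0.94, 2.18], [0.31, 2.57], [-1.31, 4.45], [0, 2.66], [-2.55, 2.55]. Speed limits (rad/s): [2.57, 2.57, 3.14, 3.14, 3.14, 3.14].

## Interface

Orientations are given as a rotation vector (axis times angle).
In Python, from workcell import readout, read_camera, finish_job, bot gives the robot as it stands.
- The arm moves only by the tool jog_arm, never from a script. Its argument "deltas" is one flat list of numbers, 7 for each row, row after row: the shift along the tool's x, y, z in m, then the turn, a rotation vector about the tool's x, y, z in degrees, then the gripper command: -1 is shut, 1 is fully open, values between are in proportion. A call has 1 to 8 rows; each row is the pose to reach, as a shift and turn from the pose commanded when the call began, along the tool's axes at that moment; what a row does not reach only later rows make up. A row lasts 1/10 s, in which the tool goes at most 50 mm and 8.59 degrees, less where a joint would pass 70% of its speed; a pose out of reach is approached as far as the arm can. A call with a gripper value outside its range is refused whole. The fingers move at their own pace and stop on an object; "squeeze" is the grip in N (left out, the last holds). Time passes only in rows, so rows that repeat a pose let the fingers close. It gives the time, the measured TCP pose, the force, the opening and the grip force at its end, in the units of the state.
- readout.read_state(): the state, without advancing time (a new reading comes with each control period).
- read_camera(name): name is "scene" or "top" or "wrist"; returns a dict with "color" (400x640x3 uint8, blue, green, red), "fx", "fy", "cx", "cy" (pixels), "origin" and "attitude" of the camera in the world. Camera axes: x right, y down, z forward; pixel columns grow to the right and rows downward; lengths in m; the calibration is good to about 2 mm. A picture is of the moment at which its call begins. There is no depth.
- finish_job(): hands the job in; it is judged then, once.
The state is a dict: "time": time; "q": joint angles; "joint_vel": joint speeds; "joint_torque": joint torques, N m; "tool_pos": TCP position; "tcp_rot": TCP orientation; "wrist_force": force on the tool from outside, world axes, zero at the start; "torque": the same for the moment, N m; "width": opening from 0.0 (shut) to 1.0 (fully open); "grip_force": force on a finger pad.
Only numpy, scipy, OpenCV 4.12 (cv2) and the standard library are available. Lean on these libraries where they do the work, as an engineer would, in place of code of your own. Each camera call takes 0.05 s, during which the arm holds its last target. There are 200 camera calls.

## Task

Ready the bench scale, on which an open jar stands, by pressing its three keys fully down and releasing them one at a time: the round key, then the long bar key, then the square key. Only then take the nested pair of lids from the wooden stand by the clay inner lid, lower it gently into the jar's mouth until the inner lid is fully seated, and let go. Last, lift the wooden outer lid alone by its knob, leaving the inner lid seated so that the scale weighs it, and finish while still holding the outer lid, level and still, clearly more than 5 cm above the inner lid (about 8 cm); leave the jar, mug and bowl where they are.

Things in the scene. Friction and masses are not known exactly. Their poses are not given: they have to be found in the camera images.
- scale: Fixed grey bench scale, 280 (x) by 220 (y) by 36 mm high; its steel pan, 180 by 200 mm, has its top 44 mm above the table and its centre 42 mm to +x of the origin. Origin: centre of the underside, on the table. x points away from the key edge (which is nearer the robot), y left along the row of keys. Stands left or right of the middle, turned up to 0.25 rad.
- key_round_top (a point): Centre of the top of the round white key (26 mm across), the left (+y) of the three keys in a row 52 mm apart along the scale's front edge, 112 mm to -x of the scale's origin. Top 46 mm above the table when up. z up.
- key_square_top (a point): Centre of the top of the square white key (22 by 22 mm), the middle one; same height and row.
- key_bar_top (a point): Centre of the top of the long bar-shaped white key (16 mm in x by 36 mm along the row), the right (-y) one; same height and row.
- key_round (a joint): Travel of the round key in m: 0 up, 0.005 fully down. It springs back up by itself; starts to move at 1.4 N, fully down at 4.9 N; counts as pressed beyond 0.0035.
- key_square (a joint): Travel of the square key, same spring and values.
- key_bar (a joint): Travel of the bar key, same spring and values.
- jar: Loose open round jar of brown stoneware, 75 mm high, about 0.3 to 0.6 kg, standing upright on the scale's pan. Belly 76 mm across up to 40 mm height, straight neck 54 mm across from 50 mm height to the rim, mouth 48 mm across inside, wall 3 mm. Origin: centre of the underside; z up.
- stand: Fixed turned wooden post, 44 mm across, 30 mm high, on which the nested lids stand. Origin: centre of the underside, on the table.
- inner_lid: Loose brown stoneware inner lid, about 0.12 kg, upright on the post. Up from its origin (centre of underside): plug 43 mm across, 0 to 12 mm; then cup 58 mm across, 12 to 30 mm, inside 51 mm across with floor at 18 mm. The plug enters the jar's mouth, the cup's underside rests on the rim: seated, its origin is 63 mm above the jar's. Grip across the cup's outside, anywhere around.
- outer_lid: Loose wooden outer lid, about 0.05 kg, lying free in the inner lid's cup, not fastened. Up from its origin (centre of underside): disc 48 mm across, 8 mm thick; knob stem 14 mm across, 8 to 14 mm; knob grip 18 mm across, 14 to 34 mm. Nested, its origin is 18 mm above the inner lid's origin, the knob's top 52 mm above it. z up.
- mug: Loose white mug, 80 mm across, 90 mm high, beside the work, to be left alone. Origin: centre of the underside.
- bowl: Loose terracotta bowl, 130 mm across, 60 mm high, beside the work, to be left alone. Origin: centre of the underside.

How it is judged:
On the way, in this order (a step that is already met when the one before it is completed fails the run):
1. the round key alone is pressed down (value of joint key_round above 0.0035 m and value of joint each of key_bar, key_square below 0.0015 m and distance of inner_lid from where it was at the start of the episode below 0.03 m), for 0.05 s.
2. then the bar key alone is pressed down (value of joint key_bar above 0.0035 m and value of joint each of key_round, key_square below 0.0015 m and distance of inner_lid from where it was at the start of the episode below 0.03 m), for 0.05 s.
3. then the square key alone is pressed down (value of joint key_square above 0.0035 m and value of joint each of key_round, key_bar below 0.0015 m and distance of inner_lid from where it was at the start of the episode below 0.03 m), for 0.05 s.
4. the lids, still nested, are lowered onto the jar by the gripped inner lid, not dropped (horizontal distance between inner_lid and jar below 0.005 m and z of inner_lid in the frame of jar below 0.068 m and angle between inner_lid's own z axis and vertical below 0.09 rad and z of outer_lid in the frame of inner_lid below 0.022 m and horizontal distance between outer_lid and inner_lid below 0.006 m and contact force between the fingers and inner_lid above 0.5 N), for 0.05 s.
5. the inner lid is seated and let go, with the outer lid still lying in it (horizontal distance between inner_lid and jar below 0.005 m and z of inner_lid in the frame of jar below 0.066 m and angle between inner_lid's own z axis and vertical below 0.09 rad and z of outer_lid in the frame of inner_lid below 0.022 m and horizontal distance between outer_lid and inner_lid below 0.006 m and contact force between each of the fingers, the arm and inner_lid below 0.1 N and contact force between each of the fingers, the arm and outer_lid below 0.1 N), for 0.15 s.
At the end, for the whole second after the job is handed in: Outer lid held level (0.35 rad), still, at least 48 mm out of its nest, touching only the gripper; inner lid resting in the jar (3 mm of fully down, 5 mm of centre, 0.09 rad), untouched; keys up; jar upright within 20 mm, mug and bowl within 30 mm of their starts (z of outer_lid in the frame of inner_lid above 0.066 m and angle between outer_lid's own z axis and vertical below 0.35 rad and contact force between the fingers and outer_lid above 0.5 N and contact force between outer_lid and inner_lid below 0.05 N and contact force between outer_lid and jar below 0.05 N and linear speed of outer_lid below 0.03 m/s and horizontal distance between inner_lid and jar below 0.005 m and z of inner_lid in the frame of jar below 0.066 m and angle between inner_lid's own z axis and vertical below 0.09 rad and contact force between inner_lid and jar above 0.2 N and contact force between each of the arm, the fingers and inner_lid below 0.1 N and angle between jar's own z axis and vertical below 0.05 rad and distance of jar from where it was at the start of the episode below 0.02 m and value of joint each of key_round, key_bar, key_square below 0.0015 m and distance of each of mug, bowl from where it was at the start of the episode below 0.03 m); the arm keeps its last pose, push and grip.
It fails at once if two keys down at the same time (value of joint each of key_round, key_bar above 0.003 m or value of joint each of key_bar, key_square above 0.003 m or value of joint each of key_square, key_round above 0.003 m).
It fails at once if a key pressed after the lids have been taken from the stand (distance of inner_lid from where it was at the start of the episode above 0.04 m and value of joint any of key_round, key_bar, key_square above 0.003 m).
It fails at once if the outer lid out of the inner lid while the inner lid is not seated in the jar (spilled, or the inner lid disturbed by the lifting) (not (z of outer_lid in the frame of inner_lid below 0.026 m and horizontal distance between outer_lid and inner_lid below 0.012 m) and not (horizontal distance between inner_lid and jar below 0.005 m and z of inner_lid in the frame of jar below 0.068 m and angle between inner_lid's own z axis and vertical below 0.09 rad)).
It fails at once if lids slammed or pressed hard onto the jar (over 40 N) (contact force between inner_lid and jar above 40 N).
It fails at once if the jar pushed more than 25 mm or tipped, or mug or bowl pushed more than 30 mm (distance of jar from where it was at the start of the episode above 0.025 m or angle between jar's own z axis and vertical above 0.15 rad or distance of any of mug, bowl from where it was at the start of the episode above 0.03 m).
It also fails if it takes over 72 s, if anything falls off the work surface, if the arm or the gripper's body presses on something with over 40 N, if the wrist force passes 120 N, or if a joint passes its speed limit or range.

## Working session

There is one attempt and no reset: what is moved stays moved. The work goes in short steps, Python scripts to look and compute and a tool call to move; the robot and the scene stay as the last step left them, time stands still between calls to the robot, and variables do not carry over. Pictures are saved under pics/ and viewed, at most 11 in all, crops included, and the job is handed in when it is done.

Besides the shell and the picture viewer there is one more tool, called after "Call:" by a JSON object that holds its "name" and its "arguments", one argument or row to a line. jog_arm: Moves the arm, as the interface text tells. Its arguments: {"type":"object","properties":{"deltas":{"type":"array"},"squeeze":{"type":"number"}},"required":["deltas"]}

```bash
mkdir -p pics; cat > h.py <<'E'
import numpy as np, cv2
from scipy.spatial.transform import Rotation as R
from workcell import readout, read_camera, finish_job, bot
def att(c):
    a=np.array(c["attitude"],float)
    return a if a.shape==(3,3) else R.from_rotvec(a).as_matrix() if a.size==3 else R.from_quat(a).as_matrix()
def ray(c,u,v,z):
    d=att(c)@np.array([(u-c["cx"])/c["fx"],(v-c["cy"])/c["fy"],1.]); o=np.array(c["origin"])
    return o+d*(z-o[2])/d[2]
def proj(c,p):
    q=att(c).T@(np.array(p)-np.array(c["origin"])); return q[0]/q[2]*c["fx"]+c["cx"],q[1]/q[2]*c["fy"]+c["cy"]
def delta(p):
    s=readout.read_state(); return R.from_rotvec(s["tcp_rot"]).inv().apply(np.array(p)-s["tool_pos"])
E
python3 - <<'E'
from h import *
for n in("top","scene"):
    c=read_camera(n); cv2.imwrite(f"pics/{n}0.png",c["color"]); print(n,c["fx"],c["cx"],c["cy"],c["origin"],c["attitude"])
s=readout.read_state();print(s, R.from_rotvec(s["tcp_rot"]).as_matrix().round(3), bot.tip_extent)
E
```

```text
top 482.58935946982024 329.49407715915265 205.89697707759373 [0.2657501  0.00736603 1.63211003] [-2.11806598  2.13289531 -0.21176877]
scene 377.64697382938385 312.110689950644 203.2677963949299 [ 1.28610091 -0.27240322  0.64192407] [-1.86513726 -1.32440875  0.66073954]
{'time': 0.1, 'q': array([ 1.19315068e+00,  2.64673557e-01,  1.60523931e+00,  8.80729904e-06,
        1.27367951e+00, -3.69077462e-02]), 'joint_vel': array([-3.14010690e-05, -1.64561511e-03, -3.57674255e-03, -3.50282418e-04,
       -7.14040502e-04,  1.70064021e-03]), 'joint_torque': array([ 7.07328181e-04, -5.16705823e+01, -3.68589950e+01,  9.72873954e-05,
        6.09437615e-03, -5.27482005e-07]), 'tool_pos': array([0.22534911, 0.63561634, 0.24708833]), 'tcp_rot': array([-5.32576954e-01, -3.09569369e+00,  3.07078379e-03]), 'wrist_force': array([-0.07542656,  0.5398093 ,  0.02748742]), 'torque': array([-0.03360136, -0.0278285 ,  0.00430796]), 'grip_force': 0.0, 'width': 1.0045386150966462} [[-0.943  0.334 -0.001]
 [ 0.334  0.943 -0.002]
 [ 0.    -0.002 -1.   ]] 0.017
```

View pics/top0.png

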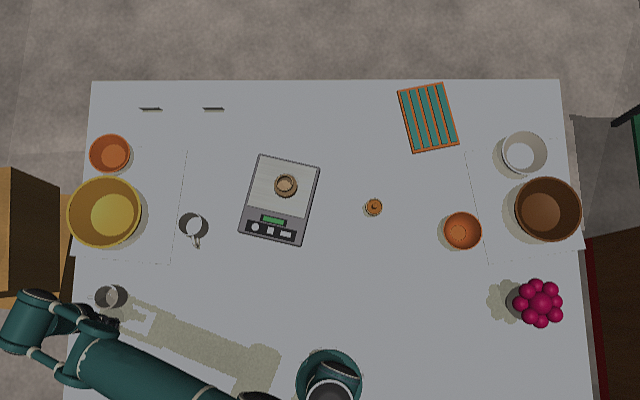

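View pics/scene0.png

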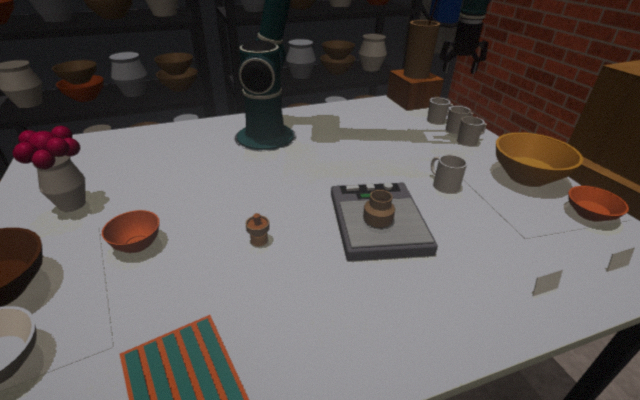

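Top view: keys sit near (255,227), (271,230) and (288,234), the jar near (286,185), the lids on the stand near (373,207), the mug near (193,225) and the bowl near (463,230). The scene view agrees. Next I'll measure these.

```bash
python3 - <<'E'
from h import *
c=read_camera("top"); im=c["color"]; g=im.min(2)
roi=np.zeros_like(g); cv2.fillConvexPoly(roi,np.array([[246,216],[304,229],[300,243],[243,232]]),255)
m=((g>140)&(roi>0)).astype(np.uint8)
n,l,st,ce=cv2.connectedComponentsWithStats(m)
for i in range(1,n):
    if st[i,4]>15: print(st[i],ce[i].round(1),ray(c,*ce[i],.046).round(4))
# scale body: dark grey frame
m=((g<125)&(cv2.absdiff(im.max(2),g)<25)).astype(np.uint8); m[:,:225]=0;m[:,330:]=0;m[:140]=0;m[255:]=0
k=max(cv2.findContours(m,0,2)[0],key=cv2.contourArea); r=cv2.minAreaRect(k); b=cv2.boxPoints(r)
print(r,[ray(c,*p,.036).round(3) for p in b])
print("jar rim",ray(c,286,185,.119),"lid",ray(c,374,207,.075))
hsv=cv2.cvtColor(im,40); m=((hsv[...,1]>80)).astype(np.uint8)
for nm,(x0,x1,y0,y1) in dict(lid=(355,392,190,225),jar=(268,305,168,204)).items():
    s=m[y0:y1,x0:x1];n,l,st,ce=cv2.connectedComponentsWithStats(s)
    i=1+st[1:,4].argmax();print(nm,st[i]+[x0,y0,0,0,0],ce[i]+[x0,y0])
cv2.imwrite("pics/crop.png",cv2.resize(im[160:255,230:400],None,fx=4.5,fy=4.5,interpolation=2))
E
```

```text
[252 224   7   6  35] [254.9 226.5] [0.503  0.2404 0.046 ]
[267 227   7   7  34] [270.  230.1] [0.4905 0.1901 0.046 ]
[280 231  11   6  39] [285.3 233.7] [0.4781 0.1393 0.046 ]
((278.6470947265625, 199.41177368164062), (66.45475006103516, 82.94718170166016), 14.03624439239502) [array([0.488, 0.303, 0.036]), array([0.766, 0.242, 0.036]), array([0.708, 0.021, 0.036]), array([0.432, 0.088, 0.036])]
jar rim [0.62618385 0.13262837 0.119     ] lid [ 0.56071033 -0.15345703  0.075     ]
lid [366 199  17  17 215] [373.68837209 206.7255814 ]
jar [274 174  23  24 405] [285.1308642  185.68888889]
```

View pics/crop.png

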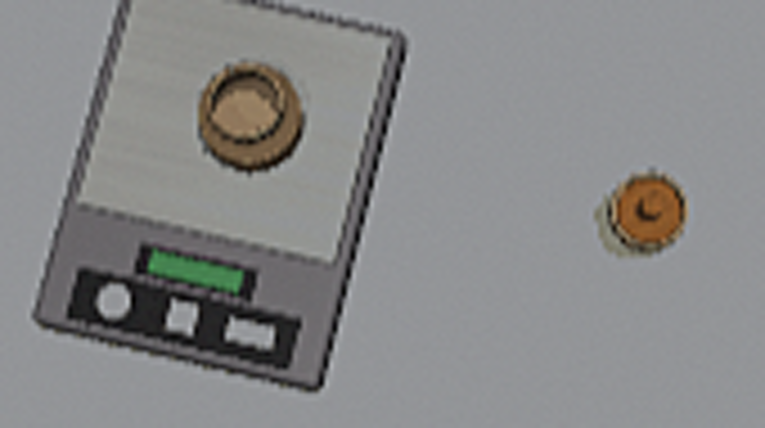

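Keys are 50–52 mm apart as they should be, and the scale's yaw is about -0.24 rad. Working out the moves to the round key.

```bash
python3 - <<'E'
from h import *
K=[(.503,.2404),(.4781,.1393),(.4905,.1901)]
for p in K: print(delta((*p,.247)).round(4))
E
```

```text
[-0.3937 -0.2798  0.0007]
[-0.4041 -0.3834  0.0009]
[-0.3988 -0.3313  0.0008]
```

Call:
{"name": "jog_arm", "arguments": {
  "deltas": [-0.05,-0.035,0,0,0,0,-1,-0.09,-0.063,0,0,0,0,-1,-0.13,-0.091,0,0,0,0,-1,-0.17,-0.12,0,0,0,0,-1,-0.21,-0.149,0,0,0,0,-1,-0.25,-0.178,0,0,0,0,-1,-0.29,-0.206,0,0,0,0,-1,-0.32,-0.227,0,0,0,0,-1],
  "squeeze": 30
}}

```text
time: 0.95
tool_pos: [0.4522, 0.3129, 0.2481]
tcp_rot: [0.534, 3.096, -0.001]
wrist_force: [0.3, 0.7, 0.0]
width: -0.004
grip_force: 0.0
```

Call:
{"name": "jog_arm", "arguments": {
  "deltas": [-0.037,-0.026,0.04,0,0,0,-1,-0.06,-0.043,0.08,0,0,0,-1,-0.074,-0.053,0.12,0,0,0,-1,-0.074,-0.053,0.14,0,0,0,-1,-0.074,-0.053,0.15,0,0,0,-1,-0.074,-0.053,0.15,0,0,0,-1,-0.074,-0.053,0.15,0,0,0,-1]
}}

```text
time: 1.65
tool_pos: [0.5041, 0.2415, 0.0995]
tcp_rot: [0.531, 3.095, 0.002]
wrist_force: [0.9, 0.5, 0.3]
width: 0.001
grip_force: 0.0
```

```bash
python3 - <<'E'
from h import *
s=readout.read_state();print(s["time"],s["tool_pos"],s["wrist_force"],s["width"],s["tcp_rot"])
K=[(.503,.2404),(.4781,.1393),(.4905,.1901)]
for p in K: print(delta((*p,.057)).round(4))
c=read_camera("wrist"); cv2.imwrite("pics/w1.png",c["color"]);print(c["origin"],c["attitude"],c["fx"])
for p in K: print(proj(c,(*p,.046)))
E
```

```text
1.65 [0.50406201 0.24146614 0.09950365] [0.87208812 0.45998692 0.25718898] 0.000749364713994208 [5.31330357e-01 3.09480597e+00 1.68208852e-03]
[ 0.0007 -0.0014  0.0425]
[-0.0095 -0.105   0.0424]
[-0.0043 -0.053   0.0424]
[0.43288403 0.26790331 0.2248237 ] [2.35435757 1.66271164 0.25874456] 316.7177947449654
(np.float64(316.11974755619366), np.float64(230.07215221351936))
(np.float64(148.79958661139943), np.float64(245.64290913777222))
(np.float64(232.18292794588075), np.float64(237.71916302072512))
```

View pics/w1.png

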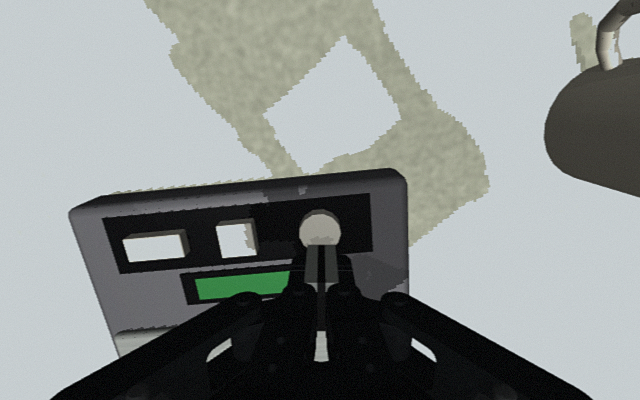

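The wrist view shows round at (319,231), square at (235,240) and bar at (153,247), within 4 px of prediction. Pressing round.

Call:
{"name": "jog_arm", "arguments": {
  "deltas": [0,-0.001,0.025,0,0,0,-1,0,-0.001,0.036,0,0,0,-1,0,-0.001,0.042,0,0,0,-1,0,-0.001,0.043,0,0,0,-1,0,-0.001,0.043,0,0,0,-1]
}}

```text
time: 2.2
tool_pos: [0.5033, 0.2404, 0.0579]
tcp_rot: [0.532, 3.096, 0.001]
wrist_force: [-5.7, -1.3, 12.3]
width: 0.001
grip_force: 6.1
```

Call:
{"name": "jog_arm", "arguments": {
  "deltas": [0,0,-0.02,0,0,0,-1,0,0,-0.03,0,0,0,-1,-0.004,-0.04,-0.03,0,0,0,-1,-0.008,-0.08,-0.03,0,0,0,-1,-0.01,-0.104,-0.03,0,0,0,-1,-0.01,-0.104,-0.03,0,0,0,-1,-0.01,-0.104,-0.018,0,0,0,-1]
}}

```text
time: 2.9
tool_pos: [0.48, 0.1388, 0.0752]
tcp_rot: [0.534, 3.091, 0.004]
wrist_force: [0.4, 0.0, -0.1]
width: 0.005
grip_force: 0.0
```

Call:
{"name": "jog_arm", "arguments": {
  "deltas": [0,0,0.01,0,0,0,-1,0,0,0.017,0,0,0,-1,0,0,0.018,0,0,0,-1,0,0,0.018,0,0,0,-1]
}}

```text
time: 3.3
tool_pos: [0.4785, 0.1393, 0.0577]
tcp_rot: [-0.53, -3.096, 0.001]
wrist_force: [-9.3, -3.4, 25.3]
width: -0.002
grip_force: 12.5
```

Call:
{"name": "jog_arm", "arguments": {
  "deltas": [0,0,-0.02,0,0,0,-1,0,0,-0.03,0,0,0,-1,0.003,0.03,-0.03,0,0,0,-1,0.005,0.052,-0.03,0,0,0,-1,0.005,0.052,-0.03,0,0,0,-1,0.005,0.052,-0.018,0,0,0,-1]
}}

```text
time: 3.9
tool_pos: [0.4914, 0.1899, 0.0737]
tcp_rot: [0.529, 3.095, 0.001]
wrist_force: [0.5, 0.2, 0.1]
width: -0.002
grip_force: 0.0
```

Call:
{"name": "jog_arm", "arguments": {
  "deltas": [0,0,0.01,0,0,0,-1,0,0,0.017,0,0,0,-1,0,0,0.018,0,0,0,-1,0,0,0.018,0,0,0,-1]
}}

```text
time: 4.3
tool_pos: [0.4896, 0.1885, 0.0576]
tcp_rot: [-0.534, -3.093, 0.001]
wrist_force: [-11.3, -1.3, 25.8]
width: 0.001
grip_force: 13.5
```

```bash
python3 - <<'E'
from h import *
s=readout.read_state();print(s["time"],s["q"],delta((.56-.0,-.153,.25)).round(3))
E
```

```text
4.3 [ 3.19691009e-01  1.83989974e-01  2.08915350e+00  8.02147369e-04
  8.71338914e-01 -9.09814165e-01] [-0.18  -0.298 -0.192]
```

All three keys are pressed. Moving above the lids with the gripper open.

Call:
{"name": "jog_arm", "arguments": {
  "deltas": [0,0,-0.03,0,0,0,-1,0,0,-0.08,0,0,0,-1,-0.015,-0.025,-0.12,0,0,0,0,-0.035,-0.06,-0.15,0,0,0,1,-0.06,-0.1,-0.16,0,0,0,1,-0.08,-0.132,-0.16,0,0,0,1,-0.1,-0.165,-0.16,0,0,0,1,-0.12,-0.198,-0.16,0,0,0,1]
}}

```text
time: 5.1
tool_pos: [0.5364, -0.04, 0.214]
tcp_rot: [-0.534, -3.094, 0.0]
wrist_force: [0.6, 0.4, -0.1]
width: 0.993
grip_force: 0.0
```

Call:
{"name": "jog_arm", "arguments": {
  "deltas": [-0.02,-0.033,0,0,0,0,1,-0.04,-0.066,0,0,0,0,1,-0.06,-0.1,0,0,0,0,1,-0.06,-0.1,0,0,0,0,1,-0.06,-0.1,0,0,0,0,1]
}}

```text
time: 5.6
tool_pos: [0.5593, -0.1531, 0.2136]
tcp_rot: [-0.537, -3.093, -0.001]
wrist_force: [0.0, 0.2, -0.2]
width: 0.998
grip_force: 0.0
```

```bash
python3 - <<'E'
from h import *
s=readout.read_state();print(s["time"],s["tool_pos"],s["width"],s["tcp_rot"])
c=read_camera("wrist"); im=c["color"]; cv2.imwrite("pics/w2.png",im);print(np.round(c["origin"],3), att(c).round(2))
print(proj(c,(.56,-.153,.06)),proj(c,(.56,-.153,.082)))
hsv=cv2.cvtColor(im,40); m=((hsv[...,1]>90)&(hsv[...,2]>40)).astype(np.uint8)
n,l,st,ce=cv2.connectedComponentsWithStats(m)
for i in range(1,n):
    if st[i,4]>150: print(st[i],ce[i].round(1))
E
```

```text
5.6 [ 0.55927548 -0.15308583  0.21362764] 0.9978758280352322 [-5.37051732e-01 -3.09252737e+00 -1.16286463e-03]
[ 0.489 -0.126  0.339] [[ 0.34  0.9   0.28]
 [ 0.94 -0.32 -0.1 ]
 [ 0.    0.3  -0.96]]
(np.float64(319.4606960522289), np.float64(189.3698305181389)) (np.float64(319.3808193616522), np.float64(196.20162301366764))
[   0  152   75  127 7271] [ 31.1 221.2]
[ 292  168   61   59 2379] [321.5 196.1]
```

View pics/w2.png

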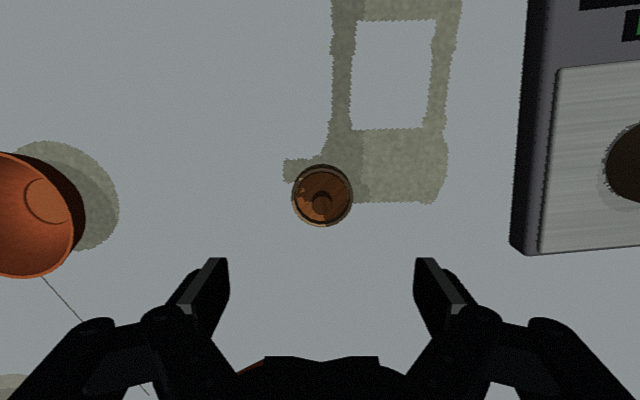

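The lids' rim circle is centred at about (322,195.5), roughly 62 px across, between the open fingers.

```bash
python3 - <<'E'
from h import *
c=read_camera("wrist"); p=ray(c,322,195.5,.06); print(p, np.linalg.norm(ray(c,291,195.5,.06)-ray(c,353,195.5,.06)))
print(delta((p[0],p[1],.0555)).round(4))
E
```

```text
[ 0.56640143 -0.15179672  0.06      ] 0.057007010827152295
[-0.0071  0.0019  0.1586]
```

Call:
{"name": "jog_arm", "arguments": {
  "deltas": [-0.006,0.001,0.04,0,0,0,1,-0.006,0.001,0.08,0,0,0,1,-0.006,0.001,0.115,0,0,0,1,-0.006,0.001,0.14,0,0,0,1,-0.006,0.001,0.158,0,0,0,1,-0.006,0.001,0.166,0,0,0,1,-0.006,0.001,0.166,0,0,0,1]
}}

```text
time: 6.4
tool_pos: [0.5652, -0.1516, 0.048]
tcp_rot: [-0.53, -3.094, -0.001]
wrist_force: [0.5, 0.3, 0.4]
width: 0.997
grip_force: 0.0
```

Call:
{"name": "jog_arm", "arguments": {
  "deltas": [0,0,0,0,0,0,0.6,0,0,0,0,0,0,0.45,0,0,0,0,0,0,0.4,0,0,0,0,0,0,0.35,0,0,0,0,0,0,0.3,0,0,0,0,0,0,0,0,0,0,0,0,0,-1,0,0,0,0,0,0,-1],
  "squeeze": 25
}}

```text
time: 7.2
tool_pos: [0.5676, -0.1539, 0.0513]
tcp_rot: [0.533, 3.093, -0.001]
wrist_force: [-1.7, -1.1, 7.0]
width: 0.674
grip_force: 25.4
```

Opening is 57 mm, which matches the cup. Lifting gently.

Call:
{"name": "jog_arm", "arguments": {
  "deltas": [0,0,-0.005,0,0,0,-1,0,0,-0.015,0,0,0,-1,0,0,-0.03,0,0,0,-1,0,0,-0.05,0,0,0,-1,0,0,-0.08,0,0,0,-1,0,0,-0.12,0,0,0,-1,0,0,-0.15,0,0,0,-1,0,0,-0.15,0,0,0,-1]
}}

```text
time: 8.0
tool_pos: [0.5702, -0.1542, 0.2068]
tcp_rot: [0.531, 3.084, -0.002]
wrist_force: [0.9, -0.4, -1.0]
width: 0.674
grip_force: 27.4
```

```bash
python3 - <<'E'
from h import *
s=readout.read_state();print(s["time"],s["tool_pos"],s["width"],s["tcp_rot"],s["wrist_force"],s["torque"])
c=read_camera("wrist"); im=c["color"]; cv2.imwrite("pics/w3.png",im)
T=read_camera("top"); cv2.imwrite("pics/t3.png",T["color"])
print(delta((.628,.134,s["tool_pos"][2])), [proj(c,s["tool_pos"]+np.array([0,0,d])) for d in(-.01,.03)])
E
```

```text
8.0 [ 0.57022408 -0.154199    0.20678822] 0.6739773003500604 [ 5.30614214e-01  3.08417959e+00 -2.34226234e-03] [ 0.91475968 -0.38354567 -0.95417517] [-0.00095461 -0.00476602  0.0220921 ]
[ 0.03847387  0.29109393 -0.00585954] [(np.float64(317.84944777460043), np.float64(266.50863953971464)), (np.float64(317.00741394448943), np.float64(323.17174802259376))]
```

View pics/w3.png

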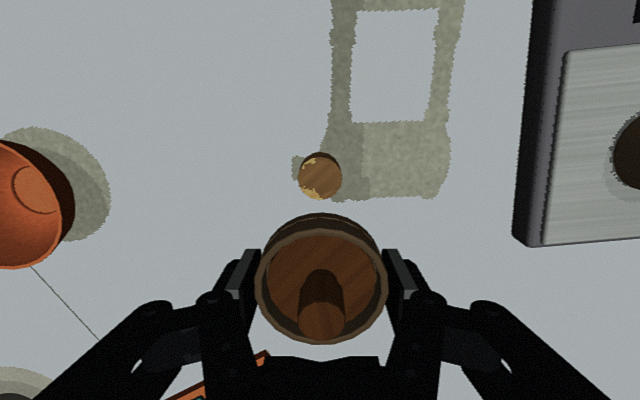

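The nested pair is held: rim ellipse centred near (321,286), stand top at (320,176). I'll move so the wrist camera sees the jar's mouth past the lid.

Call:
{"name": "jog_arm", "arguments": {
  "deltas": [0,0.012,-0.02,0,0,0,-1,0,0.04,-0.04,0,0,0,-1,0,0.08,-0.05,0,0,0,-1,0,0.12,-0.05,0,0,0,-1,0.001,0.16,-0.05,0,0,0,-1,0.001,0.2,-0.05,0,0,0,-1,0.002,0.235,-0.05,0,0,0,-1,0.002,0.26,-0.05,0,0,0,-1]
}}

```text
time: 8.9
tool_pos: [0.6503, 0.095, 0.2463]
tcp_rot: [-0.53, -3.092, 0.001]
wrist_force: [0.2, 0.1, -1.6]
width: 0.675
grip_force: 27.6
```

Call:
{"name": "jog_arm", "arguments": {
  "deltas": [0,0.018,0,0,0,0,-1,0,0.028,0,0,0,0,-1,0,0.03,0,0,0,0,-1,0,0.03,0,0,0,0,-1,0,0.03,0,0,0,0,-1,0,0.03,0,0,0,0,-1]
}}

```text
time: 9.5
tool_pos: [0.6613, 0.1197, 0.2495]
tcp_rot: [0.535, 3.096, -0.0]
wrist_force: [-0.2, 0.1, -2.5]
width: 0.671
grip_force: 27.6
```

```bash
python3 - <<'E'
from h import *
s=readout.read_state();print(s["time"],s["tool_pos"],s["width"],s["tcp_rot"],s["wrist_force"])
c=read_camera("wrist"); im=c["color"]; cv2.imwrite("pics/w4.png",im)
import json; json.dump(dict(pos=list(s["tool_pos"]),rot=list(s["tcp_rot"])),open("s4.json","w"))
print(proj(c,(.628,.134,.119)))
E
```

```text
9.5 [0.66132971 0.11969893 0.24945382] 0.670996176203607 [ 5.34714880e-01  3.09563717e+00 -4.40139367e-04] [-0.24865159  0.0552238  -2.50910532]
(np.float64(321.78528159468624), np.float64(152.43180137881222))
```

View pics/w4.png

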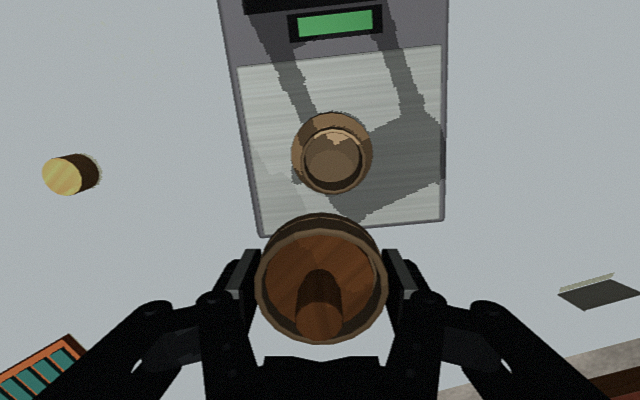

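The jar's rim is centred near (332,160) and the lid rim near (321,286). Enlarging both for accuracy.

```bash
python3 - <<'E'
from h import *
im=cv2.imread("pics/w4.png")
a=cv2.resize(im[110:210,282:382],None,fx=4,fy=4,interpolation=2)
b=cv2.resize(im[205:355,246:396],(400,400),interpolation=2)
g=np.hstack([a,b]); g=np.clip(g.astype(float)*1.5,0,255).astype(np.uint8)
for k in range(0,800,50): cv2.line(g,(k,0),(k,6 if k%100 else 12),(0,0,255)); cv2.line(g,(0,k),(6 if k%100 else 12,k),(0,0,255)); cv2.line(g,(400,k),(406,k),(0,0,255))
cv2.imwrite("pics/c4.png",g)
E
```

```text
(no output)
```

View pics/c4.png

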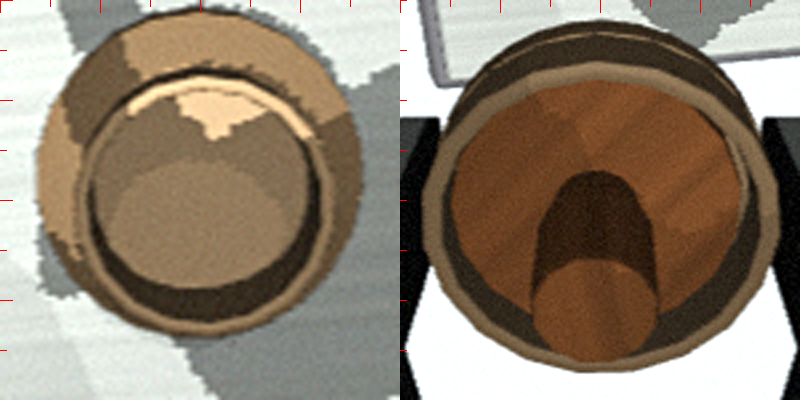

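```bash
cat > fit.py <<'E'
from h import *
from scipy.optimize import least_squares
def circ(c,bb,r,z=None,p0=(.65,.12,.2)):
    t=np.linspace(0,2*np.pi,180)
    def f(p):
        zz=z if z is not None else p[2]
        q=np.array([proj(c,(p[0]+r*np.cos(a),p[1]+r*np.sin(a),zz)) for a in t])
        return np.array([q[:,0].min(),q[:,0].max(),q[:,1].min(),q[:,1].max()])-bb
    s=least_squares(f,np.array(p0[:2] if z is not None else p0)); return s.x,s.fun
E
python3 - <<'E'
from fit import *
c=read_camera("wrist"); s=readout.read_state(); tp=s["tool_pos"]; print(tp,s["tcp_rot"])
J=np.array([75,334,72,338])/4+np.array([282,282,110,110])-.4
L=np.array([22,380,62,372])*.375+np.array([246,246,205,205])-.3
print("jar",circ(c,J,.027,.119)); print("jar free",circ(c,J,.027,p0=(.63,.13,.12)))
print("lid free",circ(c,L,.029,p0=(*tp[:2],tp[2]+.009))); print("lid fixed",circ(c,L,.029,tp[2]+.0087,tp))
T=read_camera("top"); print("top",ray(T,285.1,183.2,.119))
E
```

```text
[0.66139073 0.11999956 0.24953828] [ 5.34355523e-01  3.09551781e+00 -5.82866138e-05]
jar (array([0.63832446, 0.13994694]), array([-0.74070666,  0.74049141,  0.42748917, -0.43468296]))
jar free (array([0.63853684, 0.13992169, 0.11776321]), array([-0.58208162,  0.5818627 ,  0.56939001, -0.60601862]))
lid free (array([0.66408999, 0.12047314, 0.25537822]), array([ 0.18016506, -0.18002744, -0.19437614,  0.2206061 ]))
lid fixed (array([0.66254538, 0.12101912]), array([-1.43164517,  1.43188214, -1.27663641,  1.89768121]))
top [0.6321528  0.13557943 0.119     ]
```

Call:
{"name": "jog_arm", "arguments": {
  "deltas": [-0.012,0.003,0.02,0,0,0,-1,-0.025,0.006,0.045,0,0,0,-1,-0.035,0.01,0.07,0,0,0,-1,-0.035,0.01,0.085,0,0,0,-1,-0.035,0.01,0.09,0,0,0,-1,-0.035,0.01,0.09,0,0,0,-1,-0.035,0.01,0.09,0,0,0,-1,-0.035,0.01,0.09,0,0,0,-1]
}}

```text
time: 10.45
tool_pos: [0.6986, 0.1188, 0.1614]
tcp_rot: [0.532, 3.093, 0.001]
wrist_force: [-0.6, -0.9, -2.1]
width: 0.671
grip_force: 27.6
```

```bash
python3 - <<'E'
from fit import *
s=readout.read_state();print(s["time"],s["tool_pos"],s["tcp_rot"],s["wrist_force"])
c=read_camera("wrist"); im=c["color"]; cv2.imwrite("pics/w5.png",im)
print(proj(c,(.638,.14,.119)))
u,v=map(int,proj(c,(.638,.14,.119)))
u0,v0=max(u-65,0),max(v-65,0)
g=np.clip(cv2.resize(im[v0:v0+130,u0:u0+130],(520,520),interpolation=2).astype(float)*1.5,0,255).astype(np.uint8)
for k in range(0,520,20): cv2.line(g,(k,0),(k,6 if k%100 else 14),(0,0,255)); cv2.line(g,(0,k),(6 if k%100 else 14,k),(0,0,255))
cv2.imwrite("pics/c5.png",g); print(u0,v0)
E
```

```text
10.45 [0.69860776 0.11881945 0.1613858 ] [5.32001510e-01 3.09324391e+00 1.47247684e-03] [-0.56638704 -0.91203372 -2.06946861]
(np.float64(317.323166870455), np.float64(124.43635160665767))
252 59
```

View pics/c5.png

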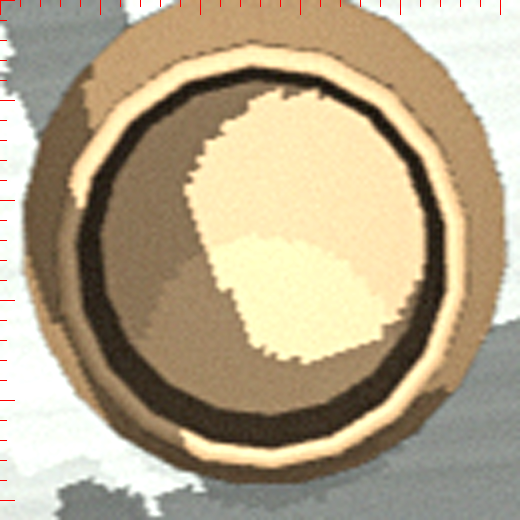

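The jar rim's outer edge spans 62–465 × 45–467 in the crop. Computing the lid-to-jar offset.

```bash
python3 - <<'E'
from fit import *
c=read_camera("wrist"); s=readout.read_state(); tp=s["tool_pos"]; print(tp,s["tcp_rot"])
J=np.array([62,465,45,467])/4+np.array([252,252,59,59])-.4
L=np.array([22,380,62,372])*.375+np.array([246,246,205,205])-.3
j=circ(c,J,.027,.119,(.638,.14)); print("jar",j,circ(c,J,.027,None,(.638,.14,.119)))
l=circ(c,L,.029,p0=(*tp[:2],tp[2]+.006)); print("lid",l)
d=np.array([*(j[0]-l[0][:2]),0]); print(R.from_rotvec(s["tcp_rot"]).inv().apply(d).round(4))
E
```

```text
[0.69841904 0.1187793  0.16102592] [5.32172894e-01 3.09378666e+00 1.18669306e-03]
jar (array([0.63848583, 0.13990834]), array([-2.00866707,  2.0144905 , -0.80722233,  1.20209189])) (array([0.63863642, 0.13981039, 0.11404913]), array([-0.52164036,  0.52251862,  0.48503933, -0.53443537]))
lid (array([0.70123041, 0.11945582, 0.167223  ]), array([ 0.13573764, -0.13573397, -0.14664739,  0.16660769]))
[ 0.066  -0.0017 -0.0001]
```

Call:
{"name": "jog_arm", "arguments": {
  "deltas": [0.012,0,0,0,0,0,-1,0.032,-0.001,0,0,0,0,-1,0.052,-0.002,0,0,0,0,-1,0.063,-0.002,0,0,0,0,-1,0.066,-0.002,0,0,0,0,-1,0.066,-0.002,0,0,0,0,-1,0.066,-0.002,0.008,0,0,0,-1,0.066,-0.002,0.012,0,0,0,-1]
}}

```text
time: 11.35
tool_pos: [0.6353, 0.1385, 0.1465]
tcp_rot: [-0.533, -3.096, 0.0]
wrist_force: [-0.3, -0.5, -2.4]
width: 0.673
grip_force: 27.6
```

Call:
{"name": "jog_arm", "arguments": {
  "deltas": [0,0,0.001,0,0,0,-1,0,0,0.003,0,0,0,-1,0,0,0.005,0,0,0,-1,0,0,0.007,0,0,0,-1,0,0,0.007,0,0,0,-1]
}}

```text
time: 11.85
tool_pos: [0.6347, 0.1387, 0.1399]
tcp_rot: [-0.533, -3.096, 0.0]
wrist_force: [-0.3, 0.2, -2.1]
width: 0.674
grip_force: 27.6
```

Call:
{"name": "jog_arm", "arguments": {
  "deltas": [-0.001,0,0.002,0,0,0,-1,-0.001,0,0.003,0,0,0,-1,-0.001,0,0.004,0,0,0,-1,-0.001,0,0.005,0,0,0,-1,-0.001,0,0.006,0,0,0,-1,-0.001,0,0.006,0,0,0,-1]
}}

```text
time: 12.45
tool_pos: [0.6357, 0.1384, 0.1341]
tcp_rot: [-0.533, -3.096, 0.0]
wrist_force: [-0.0, 0.5, -2.6]
width: 0.674
grip_force: 27.6
```

Call:
{"name": "jog_arm", "arguments": {
  "deltas": [0,0,0.001,0,0,0,-1,0,0,0.002,0,0,0,-1,0,0,0.003,0,0,0,-1,0,0,0.003,0,0,0,-1]
}}

```text
time: 12.85
tool_pos: [0.6357, 0.1384, 0.131]
tcp_rot: [-0.533, -3.096, 0.0]
wrist_force: [-0.5, 0.8, -1.6]
width: 0.672
grip_force: 27.6
```

Call:
{"name": "jog_arm", "arguments": {
  "deltas": [0,0,0.001,0,0,0,-1,0,0,0.0015,0,0,0,-1,0,0,0.0015,0,0,0,-1]
}}

```text
time: 13.15
tool_pos: [0.6358, 0.1384, 0.1297]
tcp_rot: [-0.533, -3.096, 0.0]
wrist_force: [-1.0, 0.2, -1.9]
width: 0.674
grip_force: 27.6
```

Call:
{"name": "jog_arm", "arguments": {
  "deltas": [0,0,0.0005,0,0,0,-1,0,0,0.001,0,0,0,-1,0,0,0.0015,0,0,0,-1,0,0,0.0015,0,0,0,-1]
}}

```text
time: 13.55
tool_pos: [0.6358, 0.1385, 0.1284]
tcp_rot: [-0.533, -3.096, 0.0]
wrist_force: [-0.9, -0.2, -0.0]
width: 0.673
grip_force: 27.7
```

Call:
{"name": "jog_arm", "arguments": {
  "deltas": [0,0,0.0005,0,0,0,-1,0,0,0.001,0,0,0,-1,0,0,0.001,0,0,0,-1]
}}

```text
time: 13.85
tool_pos: [0.6359, 0.1384, 0.1284]
tcp_rot: [0.533, 3.096, 0.0]
wrist_force: [-3.7, -0.3, 5.7]
width: 0.675
grip_force: 28.1
```

Contact came at TCP z 0.1284, exactly the height expected for a seated lid. Releasing.

Call:
{"name": "jog_arm", "arguments": {
  "deltas": [0,0,0,0,0,0,0.3,0,0,0,0,0,0,0.4,0,0,0,0,0,0,0.6,0,0,0,0,0,0,0.8,0,0,0,0,0,0,1,0,0,0,0,0,0,1],
  "squeeze": 20
}}

```text
time: 14.45
tool_pos: [0.6358, 0.1384, 0.1271]
tcp_rot: [-0.533, -3.096, 0.0]
wrist_force: [0.1, 0.3, -0.0]
width: 0.999
grip_force: 0.0
```

Call:
{"name": "jog_arm", "arguments": {
  "deltas": [0,0,-0.01,0,0,0,1,0,0,-0.03,0,0,0,1,0,0,-0.06,0,0,0,1,0,0,-0.09,0,0,0,1,0,0,-0.1,0,0,0,1,0,0,-0.1,0,0,0,1]
}}

```text
time: 15.05
tool_pos: [0.6374, 0.1387, 0.2303]
tcp_rot: [0.532, 3.091, 0.003]
wrist_force: [-0.4, -0.2, -0.4]
width: 0.998
grip_force: 0.0
```

```bash
python3 - <<'E'
from fit import *
s=readout.read_state();print(s["time"],s["tool_pos"],s["tcp_rot"],s["wrist_force"],s["width"])
c=read_camera("wrist"); im=c["color"]; cv2.imwrite("pics/w6.png",im[60:360,170:470].repeat(2,0).repeat(2,1))
for z in (.137,.159): print(proj(c,(.6375,.1394,z)))
E
```

```text
15.05 [0.63736647 0.13869069 0.2302875 ] [5.31903825e-01 3.09118944e+00 2.81079033e-03] [-0.44799808 -0.18632444 -0.37026115] 0.9983650501739408
(np.float64(319.4012330895016), np.float64(209.14311584320512))
(np.float64(319.37209256198355), np.float64(220.07333646520763))
```

View pics/w6.png

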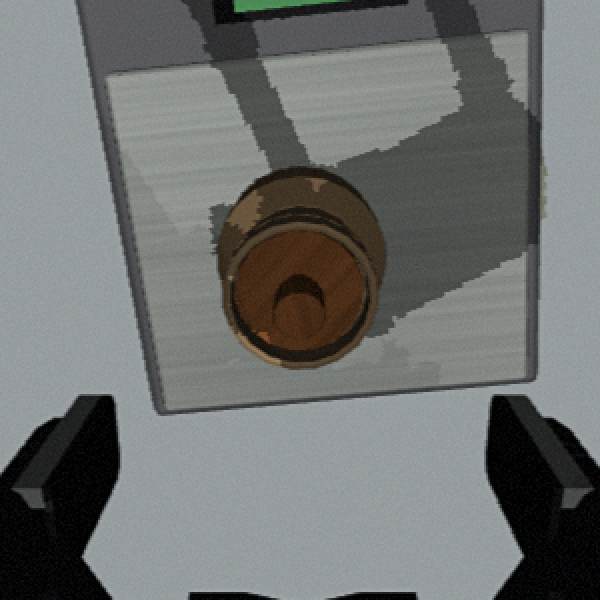

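The lid is seated and level: rim centred at (320.5,207.5), knob top at (319.7,217.5), within about 1 mm of prediction. Narrowing the jaws and descending to the knob.

Call:
{"name": "jog_arm", "arguments": {
  "deltas": [0,0,0,0,0,0,-0.1,0,0,0,0,0,0,-0.1,0,0,0,0,0,0,-0.1,-0.002,0,0.02,0,0,0,-0.1,-0.002,0,0.04,0,0,0,-0.1,-0.002,0,0.055,0,0,0,-0.1,-0.002,0,0.06,0,0,0,-0.1,-0.002,0,0.06,0,0,0,-0.1]
}}

```text
time: 15.9
tool_pos: [0.6369, 0.1376, 0.1657]
tcp_rot: [-0.532, -3.094, 0.001]
wrist_force: [0.7, -1.2, 0.2]
width: 0.45
grip_force: 0.0
```

Call:
{"name": "jog_arm", "arguments": {
  "deltas": [0,0,0.004,0,0,0,-0.1,0,0,0.007,0,0,0,-0.1,0,0,0.007,0,0,0,-0.3,0,0,0.007,0,0,0,-0.5,0,0,0.007,0,0,0,-0.6,0,0,0.007,0,0,0,-0.7,0,0,0.007,0,0,0,-1,0,0,0.007,0,0,0,-1],
  "squeeze": 20
}}

```text
time: 16.7
tool_pos: [0.638, 0.1379, 0.1609]
tcp_rot: [0.532, 3.095, 0.0]
wrist_force: [-0.1, 0.1, 2.9]
width: 0.199
grip_force: 19.6
```

Call:
{"name": "jog_arm", "arguments": {
  "deltas": [0,0,-0.003,0,0,0,-1,0,0,-0.008,0,0,0,-1,0,0,-0.016,0,0,0,-1,0,0,-0.03,0,0,0,-1,0,0,-0.05,0,0,0,-1,0,0,-0.07,0,0,0,-1,0,0,-0.082,0,0,0,-1,0,0,-0.085,0,0,0,-1]
}}

```text
time: 17.5
tool_pos: [0.639, 0.138, 0.2485]
tcp_rot: [0.532, 3.092, 0.002]
wrist_force: [-0.4, -0.6, -0.0]
width: 0.201
grip_force: 19.5
```

Call:
{"name": "jog_arm", "arguments": {
  "deltas": [0,0,0,0,0,0,-1,0,0,0,0,0,0,-1,0,0,0,0,0,0,-1,0,0,0,0,0,0,-1,0,0,0,0,0,0,-1,0,0,0,0,0,0,-1]
}}

```text
time: 18.1
tool_pos: [0.6376, 0.1377, 0.2448]
tcp_rot: [-0.533, -3.095, 0.0]
wrist_force: [0.6, -0.6, -1.1]
width: 0.197
grip_force: 19.5
```

```bash
python3 - <<'E'
from h import *
s=readout.read_state();print(s["time"],s["tool_pos"],s["wrist_force"],s["width"],s["grip_force"])
c=read_camera("wrist")["color"][100:400,160:480]; t=cv2.resize(read_camera("scene")["color"][150:250,330:440],(330,300),interpolation=2)
cv2.imwrite("pics/end.png",np.hstack([c,t]))
E
```

```text
18.1 [0.63758012 0.13774987 0.2448473 ] [ 0.64795264 -0.60688506 -1.10379976] 0.19705658212131846 19.539899826049805
```

View pics/end.png

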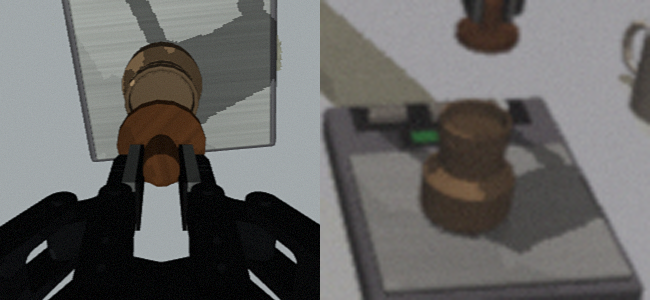

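The outer lid is held level above the jar (right panel, about (490,35)). The inner lid is still seated in the jar at about (475,115).

```bash
python3 -c "
from h import *
print(finish_job())"
```

```text
the job is handed in; nothing more can be done
None
```

The job is handed in with no verdict returned: I pressed the keys in order, seated the inner lid in the jar and let go, and finished holding the outer lid still, about 8 cm above its nest.

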